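Press the pivot bearing cartridge out of a drive casting

ROBOT

A 6-joint arm with a two-finger parallel gripper is mounted at the origin on the work surface. World frame = base frame: x ahead of the robot, y to its left, z up, the work surface at z = 0. Lengths are in m, angles in rad, forces in N, time in s.
With the tool pointing down it reaches from about 0.325 to 0.875 m from the base axis. Payload 4.4 kg.
Tool frame: the origin (TCP) lies between the finger pads; the fingertips stand 11 mm ahead of it and the grasp point (between the pads) lies 8 mm behind it; z points along the fingers, y is the direction in which the jaws open and shut (so a half turn about z gives the same grasp; the last joint's range is limited). The gripper opens to 85 mm and grips with 20 to 120 N. Pads are 22 mm wide; open, the fingers measure 114 mm over their backs; the gripper's body (76 mm by 85 mm) begins 54 mm behind the grasp point. The pads swing forward as they close: fully open they stand 13 mm farther back than shut.
Start: joints at [-1.474, 0.207, 1.542, -0, 1.393, -0.15], TCP at [0.14, -0.558, 0.242] pointing down, gripper open.
Joint ranges: [-2.73, 2.73], [-0.86, 2.22], [0.23, 2.46], [-1.11, 4.25], [0.08, 2.63], [-2.82, 2.82]. Speed limits (rad/s): [2.79, 2.79, 3.14, 3.14, 3.14, 3.14].

INTERFACE

Orientations are given as a unit quaternion [x, y, z, w].
In Python, from bench import status, vision, workorder, look_for, mark_of gives the robot as it stands. The module is installed in compiled form; this text tells all that it offers.
- The arm moves only by the tool arm_command, never from a script. Its argument "deltas" is a list that holds one entry, the list of rows, each a list of 5 numbers: the shift along the tool's x, y, z in m, then the turn about the tool's z in rad, then the gripper command: -1 is fully open, 1 is shut, values between are in proportion. In form: [[[dx, dy, dz, twist, claw], ...]]. A call has 1 to 12 rows; each row shifts and turns the commanded pose from where the row before left it, along the tool's axes as they then stand; what a row does not reach is not made up. A row lasts 1/12 s, in which the tool goes at most 41.7 mm and 7.16 degrees, less where a joint would pass 70% of its speed; a pose out of reach is approached as far as the arm can. A call is refused whole if a number of a shift passes 0.0417 or a number of a turn 0.125, either way. A call with a gripper value outside its range is refused whole. The fingers move at their own pace and stop on an object; "force" is the grip in N (left out, the last holds). Time passes only in rows, so rows that do not move let the fingers close. It gives the time, the measured TCP pose, the force and the opening at its end, in the units of the state.
- status.get_obs(): the state, without advancing time (a new reading comes with each control period).
- vision.capture(name): name is "scene" or "top" or "wrist"; returns the picture (480x640x3 uint8, blue, green, red); there is no depth.
- vision.get_calibration(name): a dict with "fx", "fy", "cx", "cy" (pixels), "D" ([k1, k2, p1, p2, k3] as OpenCV has them; the pictures are not rectified), "pose" (4x4, takes a point from camera to world coordinates). Camera axes: x right, y up, looking along -z (the intrinsics and any distortion apply to the point x, -y, -z); pixel columns grow to the right and rows downward; lengths in m; the calibration is good to about 2 mm. A picture is of the moment at which its call begins: read the wrist's pose just before it. get_calibration takes no time and is no camera call; for the wrist camera it gives the pose at the moment of the call.
- workorder.finish_job(): hands the job in, once; it reports no verdict.
Trained networks look in the newest picture that a camera, given by its name, has taken for a name from the list of things; names that differ only in an ending like _2 or _b are one class to them, and where a whole thing is asked for, a point or a joint stands for the part that bears it (a point fixed in the world has none). Each returns a list of dicts, best first, with "confidence" (0 to 1); they miss things now and then, are a little off and sometimes report something else, mostly with a low value. They report only what shows in the picture. A call takes as long as a camera call.
- look_for(thing, camera): "bbox" ([left, top, width, height] in pixels, round what is visible of it).
- mark_of(thing, camera): "location" ([row, column] in pixels: a listed point, or the origin of a listed thing).
The state is a dict: "time": time; "joints": joint angles; "qvel": joint speeds; "effort": joint torques, N m; "tcp_pos": TCP position; "orientation": TCP orientation; "force": force on the tool from outside, world axes, zero at the start; "torque": the same for the moment, N m; "opening": opening from 0.0 (shut) to 1.0 (fully open).
Only numpy, scipy, OpenCV 4.12 (cv2) and the standard library are available. Lean on these libraries where they do the work, as an engineer would, in place of code of your own. Each camera call takes 0.05 s, during which the arm holds its last target.

TASK

Take the ejector rod out of its stand and, with it, press the bearing cartridge down through the bore of the drive casting until it is fully home on the floor of the receiving cup below; the casting has play in its nest, so feel for the bore, and the cup's height is set differently each time, so feel for the stop; press gently and steadily, never hard. Then put the rod back in its stand, fully down and upright, let go, and leave the other things on the bench where they are.

Things in the scene. Friction and masses are not known exactly. Their poses are not given: they have to be found in the camera images.
- fixture: Press-out fixture fixed to the bench: steel base 150 x 130 x 10 mm, four posts carrying an aluminium drive casting (118 x 96 mm, 60 to 68 mm above the bench, rim to 76, screw posts to 78 mm). In its middle a square boss, 46 x 46 mm, top at 84 mm, with the upright bore. The rod bearing on casting or cartridge with over 35 N does damage. Origin: centre of the base's underside; z up, x along the 150 mm.
- bore_nominal (a point): Nominal centre of the bore's mouth, 84 mm straight above the fixture's origin. Bore: 14 mm diameter, 1.5 mm chamfer; 10 mm down it steps out to 22 mm; the cartridge sits below. The casting has play in its nest: the real bore lies up to 6 mm off this point along the fixture's x and up to 6 mm along its y, different each time, fixed during a run; it does not yield to pushing.
- cartridge (a joint): How far the steel cartridge (17 mm diameter, 14 mm long) is driven down, m. At 0 its top is 10 to 16 mm below the boss top (differs each time); starts at 0 to 3 mm; at 24 mm it stands on the floor of the black cup (46 mm across) below, a hard stop, top 34 to 40 mm below the boss top. Friction fit: about 9 N moves it, plus 1.5 N per 10 mm/s of pressing speed; stays where left.
- rod: Ejector rod, 100 mm long, 90 g: a round steel shaft 12 mm in diameter and 55 mm long, its lowest 1 mm bevelled to a flat tip 11 mm across, below a square black handle 17 x 17 mm and 45 mm long (from 55 to 100 mm above the tip). Starts upright in its stand. Origin: centre of the flat tip; z along the rod towards the handle's top; x and y square to the handle's flats.
- rod_tip (a point): Centre of the rod's flat tip (the rod's origin).
- stand: Grey plastic rod stand fixed to the bench, a block 52 x 52 x 45 mm with a round hole in its top, 15.5 mm in diameter, 35 mm deep, 2 mm chamfer. Origin: centre of its underside, z up.
- stand_floor (a point): Centre of the floor of the stand's hole, 10 mm above the bench; the rod's tip rests here.
- spare_drive: Bystander: closed small drive, 100 x 70 x 10 mm, lying flat. Origin: centre of its underside.
- bottle: Bystander: white bottle with cap, 52 mm in diameter, 110 mm tall. Origin: centre of its underside.
- screw_dish: Bystander: clear open dish, 80 x 60 x 22 mm. Origin: centre of its underside.
- screwdriver: Bystander: screwdriver 160 mm long, lying flat on the robot's side of the fixture. Origin: about its middle, x along it.

How it is judged:
By the outcome, as a careful person would: the job done as asked, in the order asked, and still so for the second after the job is handed in, with the robot touching nothing.
It also fails if it takes over 72 s, if anything falls off the work surface, if the arm or the gripper's body presses on something with over 40 N, if the wrist force passes 120 N, or if a joint passes its speed limit or range.

## Working session

There is one attempt and no reset: what is moved stays moved. The work goes in short steps, Python scripts to look and compute and a tool call to move; the robot and the scene stay as the last step left them, time stands still between calls to the robot, and variables do not carry over. Pictures are saved under pics/ and viewed, and the job is handed in when it is done.

Besides the shell and the picture viewer there is one more tool, called after "Call:" as name(argument=value, ...) on one line, values as JSON. arm_command: Moves the arm, as the interface text tells. Its arguments: {"type":"object","properties":{"deltas":{"type":"array","items":{"type":"array","items":{"type":"array","items":{"type":"number"}}}},"force":{"type":"number"}},"required":["deltas"]}

```bash
mkdir -p pics; ls; cat > h.py <<'E'
import numpy as np, cv2
from bench import status, vision, workorder, look_for, mark_of
def snap(cam,fn):
    im=vision.capture(cam); cv2.imwrite('pics/'+fn,im); return im
def px2plane(cal,row,col,z):
    K=np.array([[cal['fx'],0,cal['cx']],[0,cal['fy'],cal['cy']],[0,0,1]])
    u=cv2.undistortPoints(np.array([[[col,row]]],float),K,np.array(cal['D'],float))[0,0]
    P=np.array(cal['pose']); d=P[:3,:3]@np.array([u[0],-u[1],-1.]); o=P[:3,3]
    return o+d*(z-o[2])/d[2]
def w2px(cal,p):
    P=np.array(cal['pose']); c=P[:3,:3].T@(np.array(p,float)-P[:3,3])
    K=np.array([[cal['fx'],0,cal['cx']],[0,cal['fy'],cal['cy']],[0,0,1]])
    return cv2.projectPoints(np.array([[c[0],-c[1],-c[2]]]),np.zeros(3),np.zeros(3),K,np.array(cal['D'],float))[0][0,0]
E
python3 - <<'E'
from h import *
np.set_printoptions(precision=4,suppress=True)
print(status.get_obs())
for c in ['scene','top']:
    snap(c,c+'0.png'); cal=vision.get_calibration(c); print(c,cal)
    for t in ['rod','stand','fixture','bore_nominal','rod_tip','stand_floor','screwdriver','bottle','screw_dish','spare_drive']:
        print(t,look_for(t,c)[:1],mark_of(t,c)[:2])
E
```

```text
pics
{'time': 0.0, 'joints': array([-1.4745,  0.2074,  1.543 , -0.    ,  1.3935, -0.1505]), 'qvel': array([ 0.0014, -0.0028, -0.0003,  0.0005, -0.0008,  0.0022]), 'effort': array([  0.0023, -38.3035, -29.1595,   0.0003,   0.0105,   0.    ]), 'tcp_pos': array([ 0.1404, -0.5568,  0.2411]), 'orientation': array([ 0.9924,  0.1231,  0.    , -0.0012]), 'force': array([-0.3993, -0.7905, -0.4845]), 'torque': array([ 0.0251, -0.0224,  0.0181]), 'opening': 0.998669093102013}
scene {'fx': 479.137495195024, 'fy': 479.137495195024, 'cx': 322.32389531073903, 'cy': 235.50479722307568, 'D': array([-0.1015,  0.    ,  0.    ,  0.    ,  0.    ]), 'pose': array([[ 0.2975, -0.5539,  0.7776,  1.1403],
       [ 0.9545,  0.1913, -0.2288, -0.1853],
       [-0.022 ,  0.8103,  0.5856,  0.5312],
       [ 0.    ,  0.    ,  0.    ,  1.    ]])}
rod [{'bbox': [144.4, 228.1, 17.4, 42.2], 'confidence': 0.73}] []
stand [] [{'location': [286.0, 162.2], 'confidence': 0.83}]
fixture [{'bbox': [271.7, 224.2, 116.6, 111.4], 'confidence': 0.65}] [{'location': [288.7, 326.4], 'confidence': 0.58}]
bore_nominal [{'bbox': [270.
[... 1713 characters left out ...]
ocation': [291.7, 461.8], 'confidence': 0.55}, {'location': [289.2, 465.6], 'confidence': 0.34}]
stand_floor [{'bbox': [449.9, 275.0, 27.3, 30.1], 'confidence': 0.84}] [{'location': [291.8, 460.0], 'confidence': 0.67}]
screwdriver [{'bbox': [328.6, 281.9, 21.2, 81.6], 'confidence': 0.73}] [{'location': [322.3, 332.6], 'confidence': 0.61}]
bottle [{'bbox': [208.5, 173.1, 28.5, 29.6], 'confidence': 0.97}] [{'location': [192.7, 227.1], 'confidence': 0.59}]
screw_dish [{'bbox': [406.7, 164.7, 37.6, 47.4], 'confidence': 0.72}] [{'location': [190.7, 423.8], 'confidence': 0.84}]
spare_drive [{'bbox': [173.3, 257.4, 40.0, 51.7], 'confidence': 0.81}] [{'location': [281.3, 196.9], 'confidence': 0.96}]
```

```bash
python3 - <<'E'
from h import *
np.set_printoptions(precision=4,suppress=True)
for c,l in [('scene',[('stand',286,162.2,0),('fix',288.7,326.4,0),('bore',251.1,327,.084),('sf',281.1,162,.01),('rodtopc',231,152,.11)]),
 ('top',[('stand',285.8,465,0),('fix',243.9,335,0),('bore',232,330.5,.084),('sf',291.8,460,.01),('rodtop',289.6,472.6,.11),('fixbb',238.3,333.2,.07)])]:
    cal=vision.get_calibration(c)
    for n,r,co,z in l: print(c,n,px2plane(cal,r,co,z))
a=cv2.imread('pics/top0.png'); s=cv2.imread('pics/scene0.png')
c1=cv2.resize(a[170:380,270:500],None,fx=3,fy=2.85,interpolation=2)
cv2.imwrite('pics/topc.png',c1)
cv2.imwrite('pics/scenec.png',cv2.resize(s[195:345,120:400],None,fx=2.8,fy=2.8,interpolation=2))
E
```

```text
scene stand [ 0.4856 -0.2769  0.    ]
scene fix [ 0.5795 -0.0157  0.    ]
scene bore [ 0.5876 -0.0158  0.084 ]
scene sf [ 0.485 -0.275  0.01 ]
scene rodtopc [ 0.4826 -0.2689  0.11  ]
top stand [ 0.4985 -0.2839  0.    ]
top fix [ 0.5767 -0.0258  0.    ]
top bore [ 0.5866 -0.0164  0.084 ]
top sf [ 0.4858 -0.2716  0.01  ]
top rodtop [ 0.4834 -0.2722  0.11  ]
top fixbb [ 0.5771 -0.0217  0.07  ]
```

View pics/topc.png

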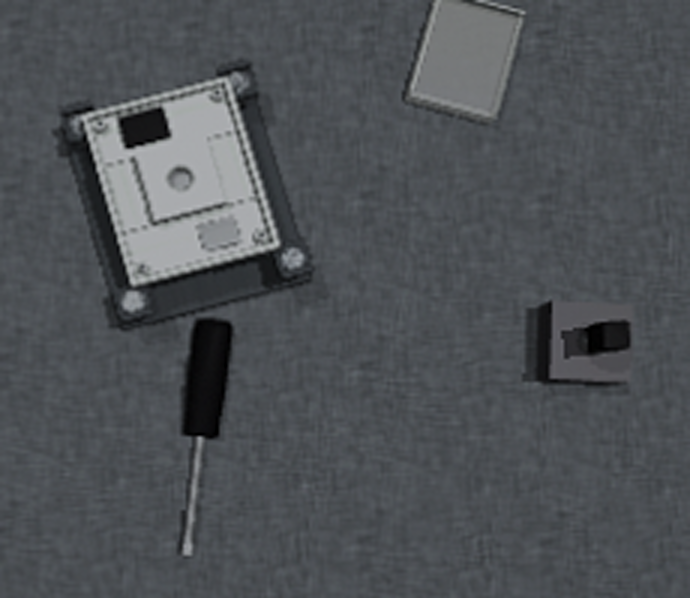

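View pics/scenec.png

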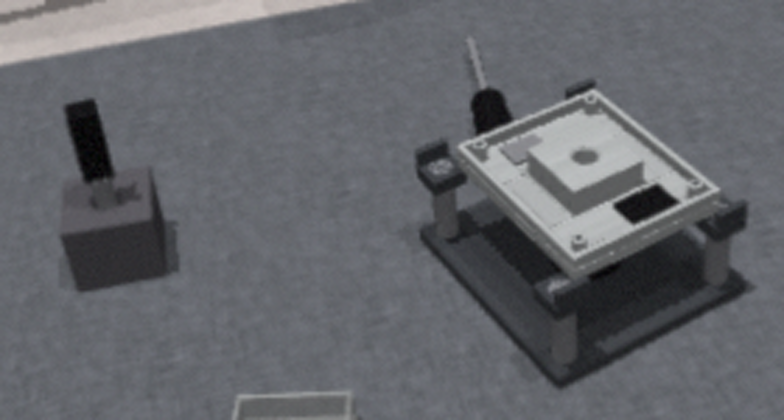

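View pics/top0.png

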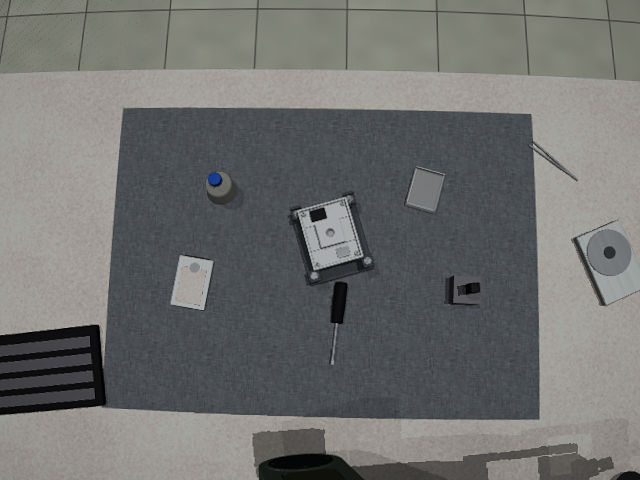

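The overview shows the boss hole at about (row 232.8, col 330) in the top view and the rod in its stand at about (290, 470). Next I'll move above the stand.

Call:
arm_command(deltas=[[[0.033,-0.0158,0,0,-1],[0.033,-0.0158,0,0,-1],[0.033,-0.0158,0,0,-1],[0.033,-0.0158,0,0,-1],[0.033,-0.0158,0,0,-1],[0.033,-0.0158,0,0,-1],[0.033,-0.0158,0,0,-1],[0.033,-0.0158,0,0,-1],[0.033,-0.0158,0,0,-1],[0.033,-0.0158,0,0,-1],[0.033,-0.0158,0,0,-1],[0,0,0,0,-1]]])

```text
time: 3.1
tcp_pos: [0.4541, -0.296, 0.2425]
orientation: [0.992, 0.126, 0.002, -0.001]
force: [-1.2, 0.8, 0.0]
opening: 0.996
```

```bash
cat > w.py <<'E'
from h import *
import sys
np.set_printoptions(precision=4,suppress=True)
def obs():
    o=status.get_obs(); print({k:o[k] for k in['time','tcp_pos','orientation','force','opening','joints']}); return o
E
python3 - <<'E'
from w import *
obs(); print(vision.get_calibration('wrist')); snap('wrist','w1.png')
for t in ['rod','stand','stand_floor','rod_tip']: print(t,look_for(t,'wrist')[:1],mark_of(t,'wrist')[:2])
E
```

```text
{'time': 3.1, 'tcp_pos': array([ 0.4541, -0.296 ,  0.2425]), 'orientation': array([ 0.992 ,  0.1264,  0.0016, -0.0008]), 'force': array([-1.1775,  0.848 ,  0.0186]), 'opening': 0.9956414244834947, 'joints': array([-0.7393,  0.1358,  1.6234,  0.0036,  1.3816,  0.5774])}
{'fx': 335.8328691904987, 'fy': 335.8328691904987, 'cx': 314.45734382035306, 'cy': 243.6410830164277, 'D': array([0.0205, 0.    , 0.    , 0.    , 0.    ]), 'pose': array([[ 0.2503,  0.9272,  0.2787,  0.5252],
       [-0.9682,  0.2401,  0.0709, -0.2777],
       [-0.0012, -0.2876,  0.9578,  0.3748],
       [ 0.    ,  0.    ,  0.    ,  1.    ]])}
rod [{'bbox': [291.8, 174.2, 24.8, 26.6], 'confidence': 0.89}] []
stand [{'bbox': [271.9, 144.9, 65.9, 70.6], 'confidence': 0.58}] [{'location': [173.7, 305.6], 'confidence': 0.88}]
stand_floor [{'bbox': [272.3, 147.0, 65.3, 64.7], 'confidence': 0.93}] []
rod_tip [{'bbox': [288.4, 173.8, 28.0, 27.4], 'confidence': 0.93}] []
```

View pics/w1.png

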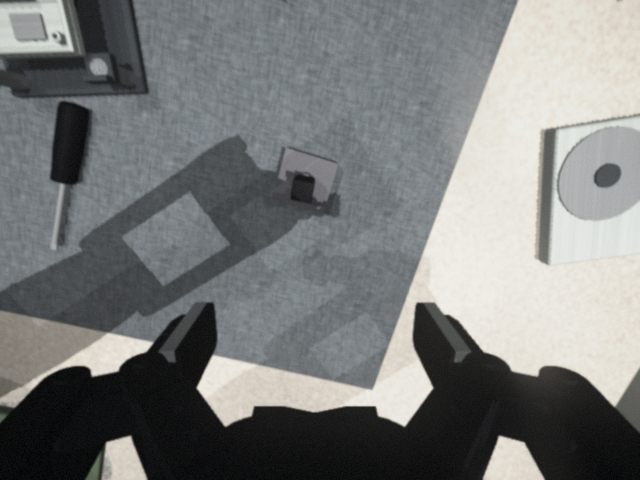

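```bash
python3 - <<'E'
from w import *
a=cv2.imread('pics/w1.png')[135:235,255:355]
cv2.imwrite('pics/w1c.png',cv2.convertScaleAbs(cv2.resize(a,None,fx=6,fy=6,interpolation=2),alpha=1.8,beta=10))
E
```

```text
(no output)
```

View pics/w1c.png

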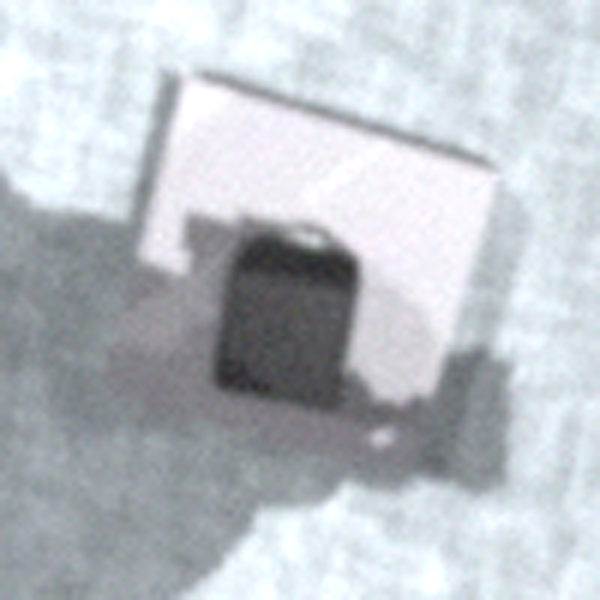

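```bash
python3 - <<'E'
from w import *
cal=vision.get_calibration('wrist')
f=lambda x,y,z: px2plane(cal,135+y/6-.4,255+x/6-.4,z)
H=[f(*p,.11) for p in[(238,268),(358,283),(339,406),(216,387)]]
for h in H: print(h)
c=np.mean(H,0); print('c',c)
v=H[1]-H[0]+H[2]-H[3]; print('edge yaw',np.degrees(np.arctan2(v[1],v[0])))
S=[f(185,75,.045),f(497,165,.045),f(432,395,.045)]
print(S); v=S[1]-S[0]; print('stand yaw',np.degrees(np.arctan2(v[1],v[0])),np.linalg.norm(v))
n=v/np.linalg.norm(v); m=np.array([n[1],-n[0],0]); 
mid=(S[0]+S[1])/2; print(mid+m*.026, mid-m*.026)
E
```

```text
[ 0.4898 -0.2749  0.11  ]
[ 0.4917 -0.2904  0.11  ]
[ 0.4755 -0.2919  0.11  ]
[ 0.4741 -0.2755  0.11  ]
c [ 0.4828 -0.2832  0.11  ]
edge yaw -83.95105599257194
[array([ 0.5093, -0.258 ,  0.045 ]), array([ 0.5079, -0.3091,  0.045 ]), array([ 0.4698, -0.3084,  0.045 ])]
stand yaw -91.55362490967114 0.051084750321266144
[ 0.4826 -0.2829  0.045 ] [ 0.5346 -0.2843  0.045 ]
```

Call:
arm_command(deltas=[[[0,0,0,0.0735,-1],[0,0,0,0.0735,-1],[0.015,-0.006,0.02,0,-1],[0.015,-0.006,0.02,0,-1],[0,0,0,0,-1],[0,0,0,0,-1]]])

```text
time: 4.05
tcp_pos: [0.4776, -0.2851, 0.2009]
orientation: [0.999, 0.05, -0.001, -0.001]
force: [-0.2, 0.1, -0.5]
opening: 1.0
```

```bash
python3 - <<'E'
from w import *
obs(); im=snap('wrist','w2.png'); cal=vision.get_calibration('wrist')
for t in ['rod','stand']: print(t,look_for(t,'wrist')[:1],mark_of(t,'wrist')[:2])
p=w2px(cal,[.483,-.281,.11]).astype(int); print(p)
x,y=p[0]-60,p[1]-60
print(x,y)
cv2.imwrite('pics/w2c.png',cv2.convertScaleAbs(cv2.resize(im[y:y+120,x:x+120],None,fx=5,fy=5,interpolation=2),alpha=1.8,beta=10))
E
```

```text
{'time': 4.05, 'tcp_pos': array([ 0.4776, -0.2851,  0.2009]), 'orientation': array([ 0.9987,  0.05  , -0.0014, -0.001 ]), 'force': array([-0.2186,  0.1003, -0.4806]), 'opening': 1.0003564875989719, 'joints': array([-0.6934,  0.2066,  1.6302, -0.0004,  1.3084,  0.7774])}
rod [{'bbox': [295.2, 208.1, 22.5, 35.3], 'confidence': 0.98}] [{'location': [210.1, 310.7], 'confidence': 0.94}]
stand [{'bbox': [274.1, 175.5, 66.2, 76.4], 'confidence': 0.77}] [{'location': [206.6, 306.7], 'confidence': 0.71}]
[308 243]
248 183
```

View pics/w2c.png

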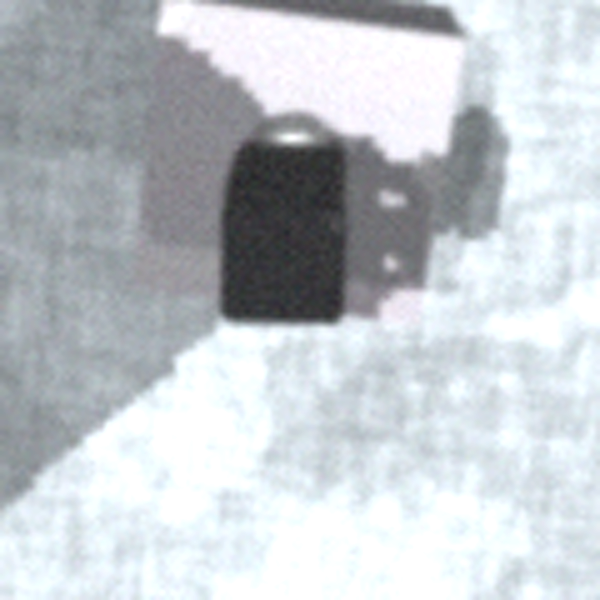

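```bash
python3 - <<'E'
from w import *
cal=vision.get_calibration('wrist'); print(cal['pose'])
f=lambda x,y,z: px2plane(cal,183+y/5-.4,248+x/5-.4,z)
H=[f(*p,.11) for p in[(224,207),(345,212),(345,322),(222,320)]]
for h in H: print(h)
c=np.mean(H,0); print('c',c)
v=H[1]-H[0]+H[2]-H[3]; print('edge yaw',np.degrees(np.arctan2(v[1],v[0])))
B=[f(235,145,.065),f(342,145,.065)]; print(B)
S=[f(160,35,.045),f(465,38,.045)]; v=S[1]-S[0]
print(S,np.degrees(np.arctan2(v[1],v[0])),np.linalg.norm(v))
n=v/np.linalg.norm(v); m=np.array([n[1],-n[0],0]); mid=(S[0]+S[1])/2; print(mid+m*.026)
for cam,px in[('top',[(170+334/2.85,475.6)]),('scene',[(195+103/2.8,120+80/2.8)])]:
  print(px2plane(vision.get_calibration(cam),*px[0],.11))
E
```

```text
[[ 0.0983  0.9526  0.2878  0.5521]
 [-0.9952  0.0936  0.0302 -0.2789]
 [ 0.0018 -0.2893  0.9572  0.3359]
 [ 0.      0.      0.      1.    ]]
[ 0.4968 -0.2695  0.11  ]
[ 0.4977 -0.2862  0.11  ]
[ 0.4818 -0.2878  0.11  ]
[ 0.4804 -0.2705  0.11  ]
c [ 0.4892 -0.2785  0.11  ]
edge yaw -86.07347874928676
[array([ 0.4963, -0.2686,  0.065 ]), array([ 0.498, -0.286,  0.065])]
[array([ 0.5101, -0.2534,  0.045 ]), array([ 0.5148, -0.3058,  0.045 ])] -84.92635344709747 0.05260847917354617
[ 0.4865 -0.2819  0.045 ]
[ 0.4878 -0.2777  0.11  ]
[ 0.483  -0.2742  0.11  ]
```

Call:
arm_command(deltas=[[[0.0055,-0.003,0.02,0.02,-1],[0.0055,-0.003,0.02,0,-1],[0,0,0.01,0,-1],[0,0,0,0,-1],[0,0,0,0,-1],[0,0,0,0,-1]]])

```text
time: 4.8
tcp_pos: [0.4895, -0.2793, 0.1536]
orientation: [0.999, 0.04, 0.001, 0.001]
force: [-0.6, -0.1, -0.2]
opening: 0.999
```

```bash
python3 - <<'E'
from w import *
o=obs(); im=snap('wrist','w3.png'); cal=vision.get_calibration('wrist')
p=w2px(cal,[.488,-.278,.11]).astype(int); print(p)
x,y=p[0]-60,p[1]-60
print(x,y)
cv2.imwrite('pics/w3c.png',cv2.convertScaleAbs(cv2.resize(im[y:y+120,x:x+120],None,fx=5,fy=5,interpolation=2),alpha=1.8,beta=10))
E
```

```text
{'time': 4.8, 'tcp_pos': array([ 0.4895, -0.2793,  0.1536]), 'orientation': array([0.9992, 0.0397, 0.0007, 0.0007]), 'force': array([-0.6425, -0.0911, -0.1841]), 'opening': 0.9987010656085124, 'joints': array([-0.672 ,  0.2694,  1.6584, -0.0002,  1.2118,  0.8194])}
[311 280]
251 220
```

View pics/w3c.png

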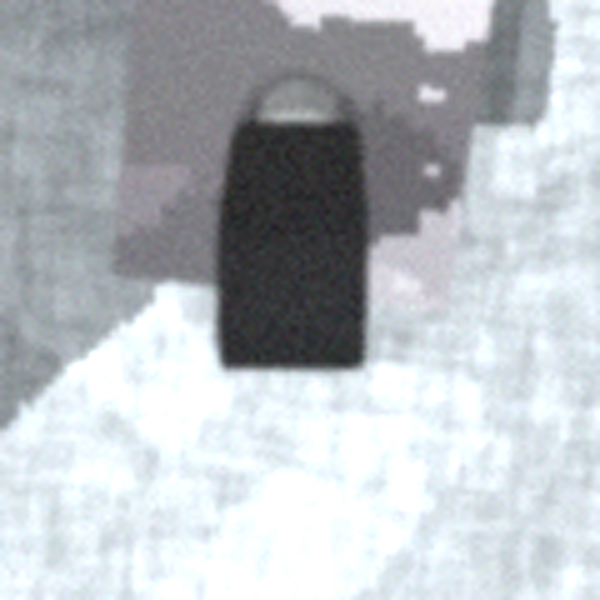

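View pics/w3.png

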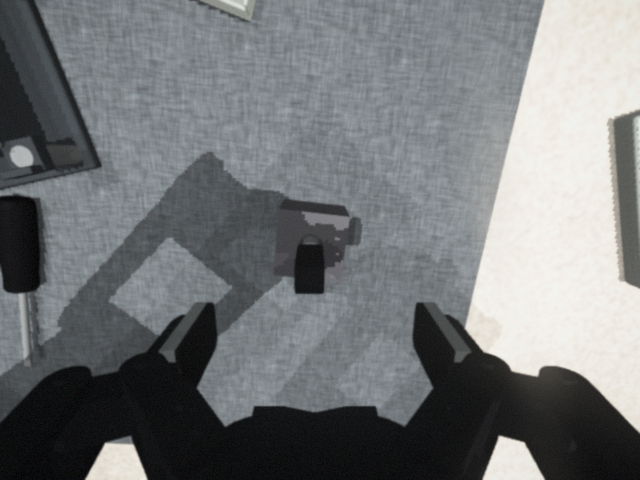

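```bash
python3 - <<'E'
from w import *
cal=vision.get_calibration('wrist'); o=status.get_obs();print(o['tcp_pos'])
f=lambda x,y,z: px2plane(cal,220+y/5-.4,251+x/5-.4,z)
H=[f(222,365,.11),f(364,365,.11)]; v=H[1]-H[0]; print(H,np.linalg.norm(v),np.degrees(np.arctan2(v[1],v[0])))
n=v/np.linalg.norm(v); print('c',sum(H)/2+.0085*np.array([-n[1],n[0],0]))
B=[f(240,122,.065),f(358,122,.065)]; v=B[1]-B[0]; print('far bottom edge',B,np.linalg.norm(v)); 
n=v/np.linalg.norm(v); print('c',sum(B)/2-.0085*np.array([-n[1],n[0],0]))
P=cal['pose']; print(P[:3,3])
E
```

```text
[ 0.4897 -0.2794  0.1538]
[array([ 0.4801, -0.269 ,  0.11  ]), array([ 0.4813, -0.2852,  0.11  ])] 0.016252543950868215 -85.52324854976175
c [ 0.4892 -0.2764  0.11  ]
far bottom edge [array([ 0.4955, -0.2681,  0.065 ]), array([ 0.4967, -0.2843,  0.065 ])] 0.016225758908594397
c [ 0.4876 -0.2769  0.065 ]
[ 0.5631 -0.2733  0.286 ]
```

Call:
arm_command(deltas=[[[-0.001,-0.0025,0.018,0,-1],[0,0,0.018,0,-1],[0,0,0.018,0,-1],[0,0,0.018,0,-1],[0,0,0,0,-1],[0,0,0,0,0.5],[0,0,0,0,1],[0,0,0,0,1],[0,0,0,0,1],[0,0,0,0,1],[0,0,0,0,1],[0,0,0,0,1]]], force=60)

```text
time: 5.85
tcp_pos: [0.4884, -0.2764, 0.0813]
orientation: [0.999, 0.04, 0.001, 0.0]
force: [-0.3, 1.5, 4.7]
opening: 0.189
```

```bash
python3 - <<'E'
from w import *
o=obs(); print(o['torque']);im=snap('wrist','w4.png')
E
```

```text
{'time': 5.85, 'tcp_pos': array([ 0.4884, -0.2764,  0.0813]), 'orientation': array([0.9992, 0.0399, 0.0006, 0.0004]), 'force': array([-0.252 ,  1.4584,  4.6828]), 'opening': 0.18920193204902094, 'joints': array([-0.6692,  0.361 ,  1.7096,  0.0001,  1.0695,  0.8217])}
[0.1431 0.1013 0.0112]
```

View pics/w4.png

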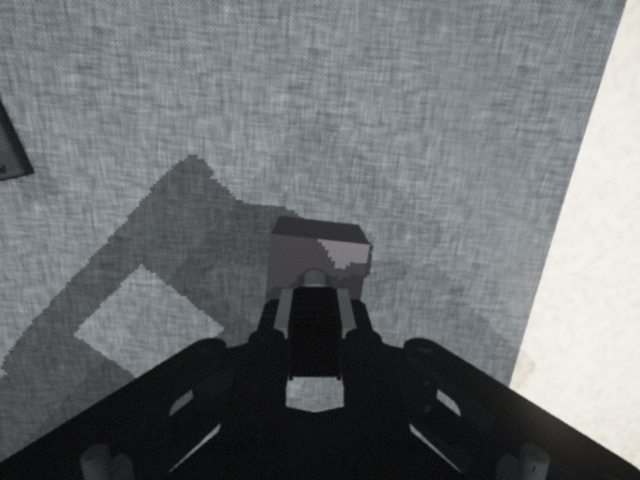

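Call:
arm_command(deltas=[[[0,0,0,0,1],[0,0,-0.005,0,1],[0,0,-0.01,0,1],[0,0,-0.015,0,1],[0,0,-0.02,0,1],[0,0,-0.02,0,1],[0,0,-0.02,0,1],[0,0,-0.02,0,1],[0,0,0,0,1],[0,0,0,0,1]]], force=90)

```text
time: 6.73
tcp_pos: [0.4885, -0.2766, 0.1916]
orientation: [0.999, 0.04, 0.001, 0.001]
force: [0.2, 0.3, -1.2]
opening: 0.186
```

```bash
python3 - <<'E'
from w import *
o=obs(); print(o['torque']);im=snap('wrist','w5.png')
for cam,px in[('top',(170+179/2.85-.3,330-.3)),('scene',(251.1-.3,329.3-.3))]:
  print(cam,px2plane(vision.get_calibration(cam),*px,.084))
E
```

```text
{'time': 6.7333, 'tcp_pos': array([ 0.4885, -0.2766,  0.1916]), 'orientation': array([0.9992, 0.0399, 0.0012, 0.001 ]), 'force': array([ 0.2125,  0.3216, -1.2176]), 'opening': 0.1861544922570281, 'joints': array([-0.6693,  0.2224,  1.6315, -0.    ,  1.2846,  0.8217])}
[ 0.0297 -0.0009 -0.016 ]
top [ 0.5856 -0.015   0.084 ]
scene [ 0.5879 -0.0127  0.084 ]
```

View pics/w5.png

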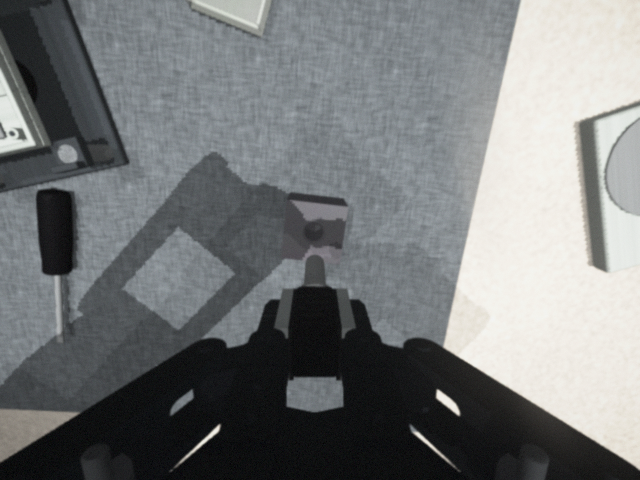

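Call:
arm_command(deltas=[[[0.0108,-0.0231,0,0,1],[0.0108,-0.0231,0,0,1],[0.0108,-0.0231,0,0,1],[0.0108,-0.0231,0,0,1],[0.0108,-0.0231,0,0,1],[0.0108,-0.0231,0,0,1],[0.0108,-0.0231,0,0,1],[0.0108,-0.0231,0,0,1],[0.0108,-0.0231,0,0,1],[0.0108,-0.0231,0,0,1],[0.0108,-0.0231,0,0,1],[0,0,0,0,1]]])

```text
time: 7.78
tcp_pos: [0.5856, -0.0088, 0.1877]
orientation: [0.999, 0.042, -0.002, -0.002]
force: [0.9, -0.1, -1.4]
opening: 0.187
```

Call:
arm_command(deltas=[[[0,0,0.01,0,1],[0,0,0.01,0,1],[0,0,0,0,1],[0,0,0,0,1]]])

```text
time: 8.12
tcp_pos: [0.5841, -0.0141, 0.1677]
orientation: [0.999, 0.039, -0.002, -0.0]
force: [-0.6, 1.0, -1.8]
opening: 0.188
```

```bash
python3 - <<'E'
from w import *
o=obs(); im=snap('wrist','w6.png'); cal=vision.get_calibration('wrist')
print(w2px(cal,[.5865,-.014,.084]))
print(mark_of('bore_nominal','wrist'),mark_of('rod_tip','wrist'),mark_of('fixture','wrist'))
E
```

```text
{'time': 8.1167, 'tcp_pos': array([ 0.5841, -0.0141,  0.1677]), 'orientation': array([ 0.9992,  0.0392, -0.0025, -0.0004]), 'force': array([-0.5565,  0.9791, -1.7951]), 'opening': 0.18812782524617502, 'joints': array([-0.172 ,  0.2987,  1.5884, -0.0002,  1.2595,  1.3205])}
[314.5411 252.3595]
[{'location': [257.5, 317.4], 'confidence': 0.76}] [{'location': [263.2, 313.1], 'confidence': 0.55}] [{'location': [224.6, 318.1], 'confidence': 0.89}]
```

View pics/w6.png

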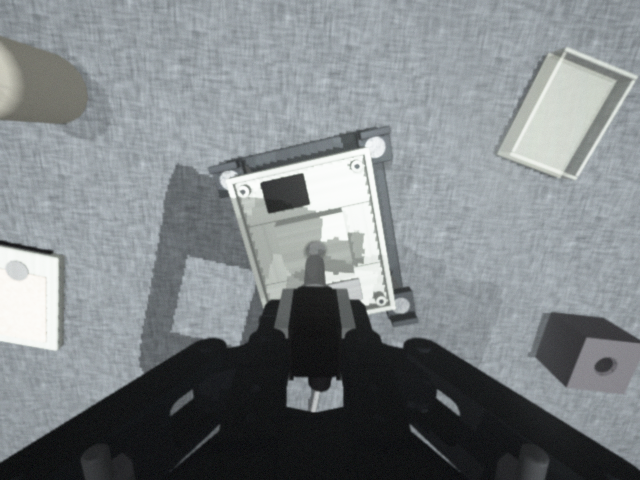

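```bash
python3 - <<'E'
from w import *
im=cv2.imread('pics/w6.png')[205:305,255:375]
cv2.imwrite('pics/w6c.png',cv2.resize(im,None,fx=6,fy=6,interpolation=2))
E
```

```text
(no output)
```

View pics/w6c.png

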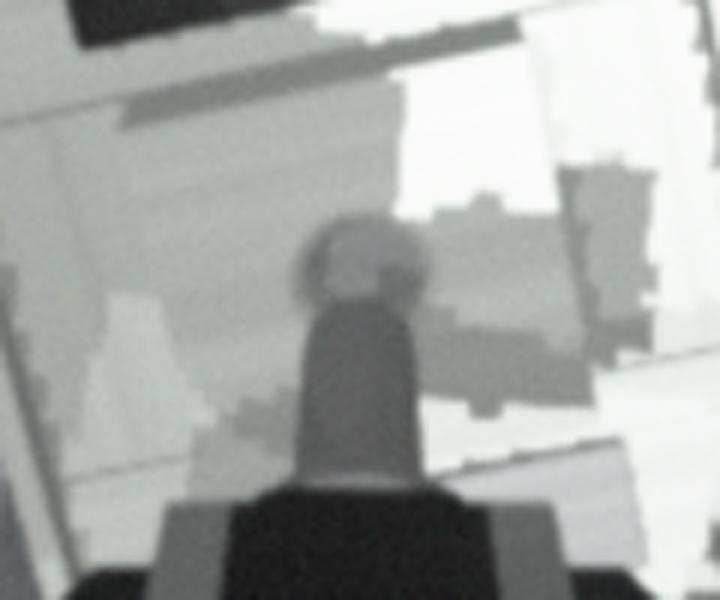

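```bash
python3 - <<'E'
from w import *
cal=vision.get_calibration('wrist'); o=status.get_obs(); print(o['tcp_pos'])
h=px2plane(cal,250.9,315.4,.084); t=px2plane(cal,205+344/6-.4,255+361/6-.4,.0964)
print(h,t,h-t)
# shaft/stand calibration from w5: 
E
```

```text
[ 0.5863 -0.014   0.1707]
[ 0.5886 -0.0144  0.084 ] [ 0.585  -0.0143  0.0964] [ 0.0035 -0.0002 -0.0124]
```

```bash
python3 - <<'E'
from w import *
o=obs(); cal=vision.get_calibration('wrist'); im=snap('wrist','w7.png'); obs()
import pickle; pickle.dump(cal,open('c7.pkl','wb'))
cv2.imwrite('pics/w7c.png',cv2.resize(im[205:305,255:375],None,fx=6,fy=6,interpolation=2))
E
```

```text
{'time': 8.3167, 'tcp_pos': array([ 0.5863, -0.014 ,  0.1707]), 'orientation': array([0.9992, 0.0393, 0.0004, 0.0001]), 'force': array([ 0.2889,  0.3076, -0.8881]), 'opening': 0.18336641217774935, 'joints': array([-0.1715,  0.2963,  1.5849, -0.    ,  1.2596,  1.3207])}
{'time': 8.3667, 'tcp_pos': array([ 0.5863, -0.0139,  0.1708]), 'orientation': array([0.9992, 0.0394, 0.0005, 0.0001]), 'force': array([ 0.5623,  0.8269, -0.6437]), 'opening': 0.18357583645386508, 'joints': array([-0.1712,  0.2961,  1.5848, -0.    ,  1.2596,  1.3207])}
```

View pics/w7c.png

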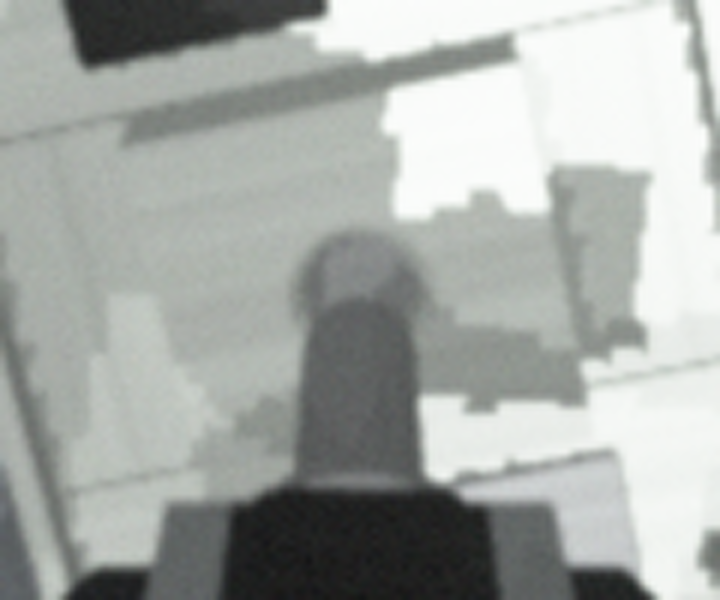

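```bash
python3 - <<'E'
from w import *
import pickle
cal=pickle.load(open('c7.pkl','rb'))
h=px2plane(cal,205+293/6-.4,255+361/6-.4,.084); t=px2plane(cal,205+344/6-.4,255+361/6-.4,.0995)
print(h,t,h-t)
for z in (.0995,):
  for r in (5.5,6):
    print([w2px(cal,[.5863+r,-.014,z]) for r in (0,.0055)])
# stand hole in w5
E
```

```text
[ 0.5867 -0.0142  0.084 ] [ 0.5861 -0.0142  0.0995] [ 0.0006  0.     -0.0155]
[array([314.5036, 261.6721]), array([315.1784, 253.5814])]
[array([314.5036, 261.6721]), array([315.1784, 253.5814])]
```

Call:
arm_command(deltas=[[[0.0005,0,0.004,0,1],[0,0,0.004,0,1],[0,0,0.003,0,1],[0,0,0.001,0,1],[0,0,0,0,1],[0,0,0,0,1]]])

```text
time: 8.87
tcp_pos: [0.5865, -0.0132, 0.1581]
orientation: [0.999, 0.04, -0.0, -0.0]
force: [-0.7, 0.3, 0.3]
opening: 0.187
```

```bash
python3 - <<'E'
from w import *
obs(); im=snap('wrist','w8.png');obs()
cv2.imwrite('pics/w8c.png',cv2.resize(im[205:305,255:375],None,fx=6,fy=6,interpolation=2))
E
```

```text
{'time': 8.8667, 'tcp_pos': array([ 0.5865, -0.0132,  0.1581]), 'orientation': array([ 0.9992,  0.0399, -0.0002, -0.    ]), 'force': array([-0.6707,  0.2907,  0.2975]), 'opening': 0.18735703094025213, 'joints': array([-0.17  ,  0.311 ,  1.594 ,  0.    ,  1.237 ,  1.3209])}
{'time': 8.9167, 'tcp_pos': array([ 0.5866, -0.0132,  0.1583]), 'orientation': array([ 0.9992,  0.0399,  0.    , -0.    ]), 'force': array([ 0.1116,  0.2836, -1.9108]), 'opening': 0.18701764293827336, 'joints': array([-0.17  ,  0.3108,  1.5938,  0.    ,  1.2369,  1.3209])}
```

View pics/w8c.png

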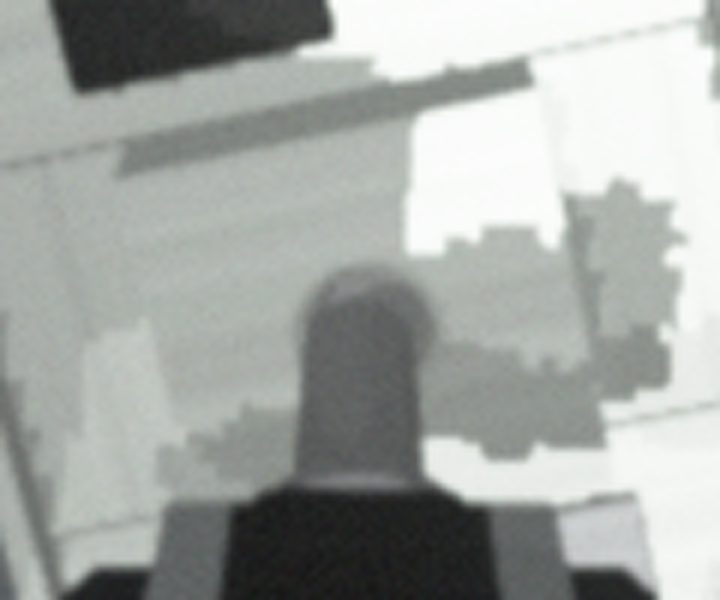

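Call:
arm_command(deltas=[[[0.0004,0.0008,0,0,1],[0,0,0.0005,0,1],[0,0,0.0005,0,1],[0,0,0.0005,0,1],[0,0,0.0005,0,1],[0,0,0.0005,0,1],[0,0,0.0005,0,1],[0,0,0.0005,0,1],[0,0,0.0005,0,1],[0,0,0.0005,0,1],[0,0,0,0,1]]])

```text
time: 9.83
tcp_pos: [0.5869, -0.014, 0.1536]
orientation: [0.999, 0.04, -0.0, -0.0]
force: [-0.8, 0.0, -0.6]
opening: 0.188
```

Call:
arm_command(deltas=[[[0,0,0.0005,0,1],[0,0,0.0005,0,1],[0,0,0.0005,0,1],[0,0,0.0005,0,1],[0,0,0.0005,0,1],[0,0,0.0005,0,1],[0,0,0.0005,0,1],[0,0,0,0,1]]])

```text
time: 10.5
tcp_pos: [0.5869, -0.014, 0.1501]
orientation: [0.999, 0.04, -0.0, -0.0]
force: [-0.0, 0.4, -1.0]
opening: 0.184
```

Call:
arm_command(deltas=[[[0,0,0.0006,0,1],[0,0,0.0006,0,1],[0,0,0.0006,0,1],[0,0,0.0006,0,1],[0,0,0.0006,0,1],[0,0,0.0006,0,1],[0,0,0.0006,0,1],[0,0,0.0006,0,1]]])

```text
time: 11.17
tcp_pos: [0.587, -0.014, 0.1454]
orientation: [0.999, 0.04, -0.0, -0.0]
force: [-0.2, 0.4, -0.9]
opening: 0.187
```

Call:
arm_command(deltas=[[[0,0,0.0006,0,1],[0,0,0.0006,0,1],[0,0,0.0006,0,1],[0,0,0.0006,0,1],[0,0,0.0006,0,1],[0,0,0.0006,0,1]]])

```text
time: 11.67
tcp_pos: [0.5873, -0.014, 0.1431]
orientation: [0.999, 0.04, 0.0, 0.0]
force: [-2.6, 0.8, 8.3]
opening: 0.186
```

Call:
arm_command(deltas=[[[0,0,0.0005,0,1],[0,0,0.0005,0,1],[0,0,0.0005,0,1],[0,0,0.0005,0,1]]])

```text
time: 12.0
tcp_pos: [0.5873, -0.014, 0.1418]
orientation: [0.999, 0.04, 0.0, 0.0]
force: [-2.7, 0.6, 7.7]
opening: 0.187
```

Call:
arm_command(deltas=[[[0,0,0.0005,0,1],[0,0,0.0005,0,1],[0,0,0.0005,0,1],[0,0,0.0005,0,1]]])

```text
time: 12.33
tcp_pos: [0.5873, -0.014, 0.1398]
orientation: [0.999, 0.04, 0.0, 0.0]
force: [-4.1, 0.2, 8.0]
opening: 0.187
```

Call:
arm_command(deltas=[[[-0.0003,0,0.0006,0,1],[0,0,0.0006,0,1],[0,0,0.0006,0,1],[0,0,0.0006,0,1],[0,0,0.0006,0,1],[0,0,0.0006,0,1],[0,0,0.0006,0,1],[0,0,0.0006,0,1]]])

```text
time: 13.0
tcp_pos: [0.5873, -0.014, 0.1352]
orientation: [0.999, 0.04, 0.001, 0.0]
force: [-3.5, -0.1, 8.0]
opening: 0.188
```

Call:
arm_command(deltas=[[[0,0,0.0006,0,1],[0,0,0.0006,0,1],[0,0,0.0006,0,1],[0,0,0.0006,0,1],[0,0,0.0006,0,1],[0,0,0.0006,0,1],[0,0,0.0006,0,1],[0,0,0.0006,0,1]]])

```text
time: 13.67
tcp_pos: [0.5872, -0.014, 0.1303]
orientation: [0.999, 0.04, 0.001, 0.0]
force: [-2.1, 1.0, 8.9]
opening: 0.19
```

Call:
arm_command(deltas=[[[0,0,0.0006,0,1],[0,0,0.0006,0,1],[0,0,0.0006,0,1],[0,0,0.0006,0,1],[0,0,0.0006,0,1],[0,0,0.0006,0,1]]])

```text
time: 14.17
tcp_pos: [0.5872, -0.014, 0.1267]
orientation: [0.999, 0.04, 0.001, 0.0]
force: [-3.2, 1.5, 8.8]
opening: 0.185
```

Call:
arm_command(deltas=[[[0,0,0.0005,0,1],[0,0,0.0005,0,1],[0,0,0.0005,0,1],[0,0,0.0005,0,1],[0,0,0.0004,0,1],[0,0,0.0004,0,1]]])

```text
time: 14.67
tcp_pos: [0.5873, -0.014, 0.1239]
orientation: [0.999, 0.04, 0.001, 0.0]
force: [-2.5, 0.4, 8.2]
opening: 0.183
```

Call:
arm_command(deltas=[[[0,0,0.0004,0,1],[0,0,0.0004,0,1],[0,0,0.0004,0,1]]])

```text
time: 14.92
tcp_pos: [0.5873, -0.014, 0.1227]
orientation: [0.999, 0.04, 0.001, 0.0]
force: [-2.8, 0.6, 8.9]
opening: 0.189
```

Call:
arm_command(deltas=[[[0,0,0.0004,0,1],[0,0,0.0004,0,1],[0,0,0.0004,0,1]]])

```text
time: 15.17
tcp_pos: [0.5873, -0.0141, 0.1214]
orientation: [0.999, 0.04, 0.001, 0.0]
force: [-2.8, 1.0, 8.8]
opening: 0.186
```

Call:
arm_command(deltas=[[[0,0,0.0004,0,1],[0,0,0.0004,0,1]]])

```text
time: 15.33
tcp_pos: [0.5872, -0.014, 0.1206]
orientation: [0.999, 0.04, 0.001, 0.0]
force: [-2.6, 0.7, 8.3]
opening: 0.192
```

Call:
arm_command(deltas=[[[0,0,0.0004,0,1],[0,0,0.0004,0,1]]])

```text
time: 15.5
tcp_pos: [0.5874, -0.014, 0.1203]
orientation: [0.999, 0.04, 0.001, 0.0]
force: [-5.1, 0.9, 12.9]
opening: 0.184
```

Call:
arm_command(deltas=[[[0,0,0.0004,0,1],[0,0,0.0002,0,1]]])

```text
time: 15.67
tcp_pos: [0.5875, -0.014, 0.1203]
orientation: [0.999, 0.04, 0.001, 0.0]
force: [-4.6, 0.9, 13.1]
opening: 0.185
```

Call:
arm_command(deltas=[[[0,0,0.0003,0,1],[0,0,0,0,1]]])

```text
time: 15.83
tcp_pos: [0.5875, -0.0141, 0.1203]
orientation: [0.999, 0.04, 0.001, 0.0]
force: [-4.5, 1.4, 13.6]
opening: 0.186
```

Call:
arm_command(deltas=[[[0,0,0.0004,0,1],[0,0,0.0004,0,1],[0,0,0,0,1]]])

```text
time: 16.08
tcp_pos: [0.5876, -0.014, 0.1202]
orientation: [0.999, 0.04, 0.001, 0.0]
force: [-6.4, 1.5, 17.6]
opening: 0.186
```

```bash
python3 - <<'E'
from w import *
obs(); im=snap('wrist','w9.png');obs()
cv2.imwrite('pics/w9c.png',cv2.resize(im[205:305,255:375],None,fx=6,fy=6,interpolation=2))
E
```

```text
{'time': 16.0833, 'tcp_pos': array([ 0.5876, -0.014 ,  0.1202]), 'orientation': array([0.9992, 0.04  , 0.0009, 0.0002]), 'force': array([-6.4156,  1.4954, 17.5526]), 'opening': 0.18631360074168354, 'joints': array([-0.1711,  0.3571,  1.6197, -0.    ,  1.163 ,  1.3196])}
{'time': 16.1333, 'tcp_pos': array([ 0.5876, -0.0141,  0.1202]), 'orientation': array([0.9992, 0.04  , 0.0008, 0.0002]), 'force': array([-6.7206,  1.3044, 16.8821]), 'opening': 0.18709228165968594, 'joints': array([-0.1711,  0.3571,  1.6198, -0.    ,  1.163 ,  1.3196])}
```

View pics/w9c.png

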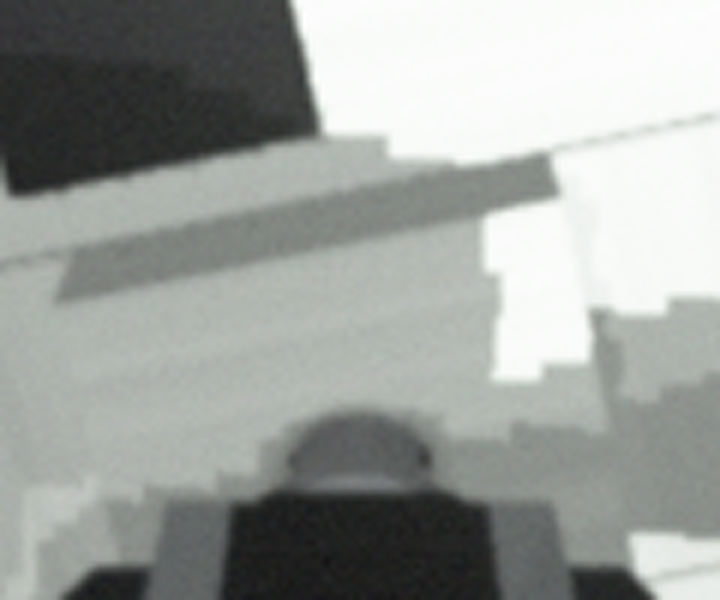

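The hard stop is clear: z stays at 0.1202 while the force rises to 17.5 N, with the tip 35 mm below the boss top. I'll withdraw straight up.

Call:
arm_command(deltas=[[[0,0,-0.001,0,1],[0,0,-0.002,0,1],[0,0,-0.005,0,1],[0,0,-0.01,0,1],[0,0,-0.01,0,1],[0,0,-0.01,0,1],[0,0,-0.01,0,1],[0,0,-0.01,0,1],[0,0,-0.015,0,1],[0,0,0,0,1],[0,0,0,0,1],[0,0,0,0,1]]])

```text
time: 17.13
tcp_pos: [0.5864, -0.014, 0.189]
orientation: [0.999, 0.04, -0.0, -0.0]
force: [0.1, 0.6, -1.3]
opening: 0.188
```

```bash
python3 - <<'E'
from w import *
obs(); im=snap('wrist','w10.png');obs()
cv2.imwrite('pics/w10c.png',cv2.resize(im[195:305,255:375],None,fx=5,fy=5,interpolation=2))
E
```

```text
{'time': 17.1333, 'tcp_pos': array([ 0.5864, -0.014 ,  0.189 ]), 'orientation': array([ 0.9992,  0.0399, -0.0002, -0.    ]), 'force': array([ 0.141 ,  0.6153, -1.3075]), 'opening': 0.18786032908478192, 'joints': array([-0.1714,  0.2785,  1.5673,  0.    ,  1.2962,  1.3196])}
{'time': 17.1833, 'tcp_pos': array([ 0.5861, -0.014 ,  0.1884]), 'orientation': array([ 0.9992,  0.0399, -0.0008, -0.0002]), 'force': array([ 0.0017,  0.1684, -1.2351]), 'opening': 0.1875878780050557, 'joints': array([-0.1714,  0.2791,  1.5679, -0.    ,  1.2962,  1.3196])}
```

View pics/w10c.png

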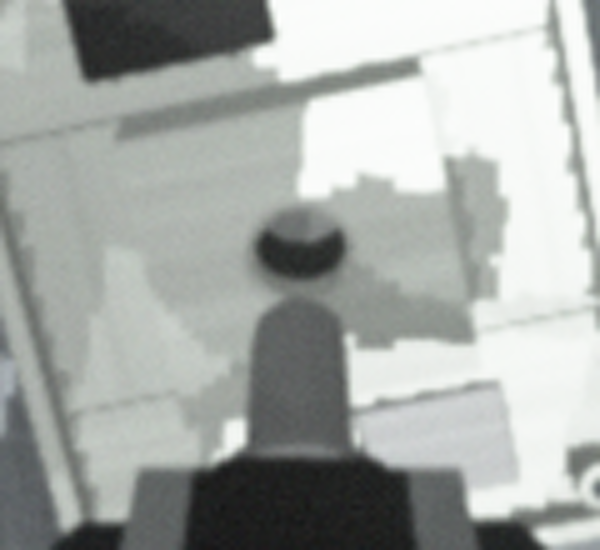

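Call:
arm_command(deltas=[[[-0.0108,0.0231,0,0,1],[-0.0108,0.0231,0,0,1],[-0.0108,0.0231,0,0,1],[-0.0108,0.0231,0,0,1],[-0.0108,0.0231,0,0,1],[-0.0108,0.0231,0,0,1],[-0.0108,0.0231,0,0,1],[-0.0108,0.0231,0,0,1],[-0.0108,0.0231,0,0,1],[-0.0108,0.0231,0,0,1],[-0.0108,0.0231,0,0,1],[0,0,0,0,1]]])

```text
time: 18.18
tcp_pos: [0.4865, -0.2806, 0.1882]
orientation: [0.999, 0.038, -0.001, 0.001]
force: [0.3, -0.2, -1.2]
opening: 0.188
```

Call:
arm_command(deltas=[[[0,0,0.01,0,1],[0,0,0.01,0,1],[0,0,0.01,0,1],[0,0,0,0,1],[0,0,0,0,1],[0,0,0,0,1],[0,0,0,0,1]]])

```text
time: 18.77
tcp_pos: [0.4891, -0.2766, 0.1596]
orientation: [0.999, 0.04, 0.0, 0.0]
force: [0.5, -0.4, -0.4]
opening: 0.184
```

```bash
python3 - <<'E'
from w import *
obs(); cal=vision.get_calibration('wrist'); im=snap('wrist','w11.png');o=obs()
cv2.imwrite('pics/w11c.png',cv2.resize(im[195:305,255:375],None,fx=5,fy=5,interpolation=2))
import pickle; pickle.dump(cal,open('c11.pkl','wb'))
E
```

```text
{'time': 18.7667, 'tcp_pos': array([ 0.4891, -0.2766,  0.1596]), 'orientation': array([0.9992, 0.0403, 0.0004, 0.0003]), 'force': array([ 0.4584, -0.381 , -0.4085]), 'opening': 0.18426353010609114, 'joints': array([-0.6687,  0.2596,  1.6569,  0.0001,  1.2241,  0.8215])}
{'time': 18.8167, 'tcp_pos': array([ 0.4891, -0.2768,  0.1598]), 'orientation': array([0.9992, 0.0402, 0.0005, 0.0004]), 'force': array([ 0.6096, -0.4248, -0.3128]), 'opening': 0.1901075268300445, 'joints': array([-0.669 ,  0.2594,  1.6567,  0.    ,  1.2242,  0.8214])}
```

View pics/w11c.png

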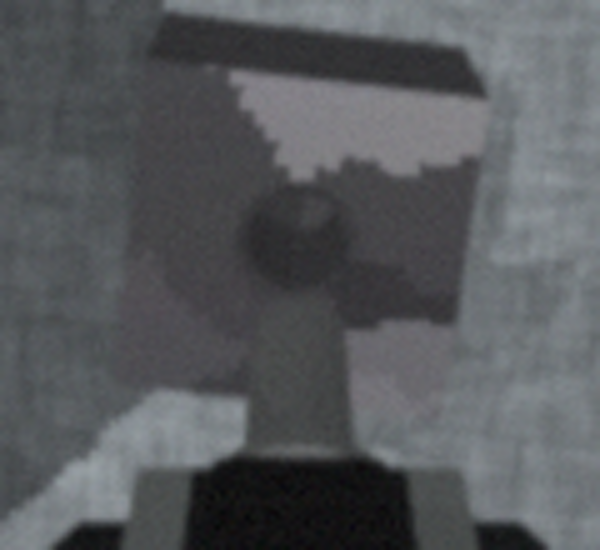

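```bash
python3 - <<'E'
from w import *
import pickle
cal=pickle.load(open('c11.pkl','rb'))
print(px2plane(cal,195+238/5-.4,255+298/5-.4,.045))
print(px2plane(cal,195+(296+39)/5-.4,255+299.5/5-.4,.0885))
E
```

```text
[ 0.4892 -0.2764  0.045 ]
[ 0.4892 -0.2766  0.0885]
```

Call:
arm_command(deltas=[[[0,0,0.01,0,1],[0,0,0.01,0,1],[0,0,0.01,0,1],[0,0,0.006,0,1],[0,0,0.003,0,1],[0,0,0.003,0,1],[0,0,0.003,0,1],[0,0,0.003,0,1],[0,0,0,0,1]]])

```text
time: 19.57
tcp_pos: [0.4884, -0.2767, 0.1107]
orientation: [0.999, 0.04, -0.0, -0.0]
force: [0.3, -0.3, -1.3]
opening: 0.186
```

Call:
arm_command(deltas=[[[0,0,0.004,0,1],[0,0,0.004,0,1],[0,0,0.004,0,1],[0,0,0.004,0,1],[0,0,0.004,0,1],[0,0,0,0,1]]])

```text
time: 20.07
tcp_pos: [0.4878, -0.2763, 0.0899]
orientation: [0.999, 0.04, -0.001, -0.001]
force: [0.0, -0.8, -0.2]
opening: 0.188
```

Now for the last 8.6 mm, slowly, to the floor.

Call:
arm_command(deltas=[[[0.0003,0,0.002,0,1],[0,0,0.002,0,1],[0,0,0.001,0,1],[0,0,0.001,0,1],[0,0,0.0007,0,1],[0,0,0.0007,0,1],[0,0,0,0,1]]])

```text
time: 20.65
tcp_pos: [0.4888, -0.2768, 0.0837]
orientation: [0.999, 0.04, -0.0, -0.0]
force: [-0.6, -0.5, -1.5]
opening: 0.187
```

Call:
arm_command(deltas=[[[0,0,0.0005,0,1],[0,0,0.0005,0,1],[0,0,0,0,1]]])

```text
time: 20.9
tcp_pos: [0.4888, -0.2768, 0.0828]
orientation: [0.999, 0.04, -0.0, 0.0]
force: [0.5, 0.8, -1.7]
opening: 0.185
```

Call:
arm_command(deltas=[[[0,0,0.0005,0,1],[0,0,0.0005,0,1],[0,0,0.0005,0,1],[0,0,0,0,1]]])

```text
time: 21.23
tcp_pos: [0.4889, -0.2768, 0.0815]
orientation: [0.999, 0.04, 0.0, 0.0]
force: [0.6, 0.6, 0.4]
opening: 0.186
```

Call:
arm_command(deltas=[[[0,0,0.0004,0,1],[0,0,0.0002,0,1],[0,0,0,0,1]]])

```text
time: 21.48
tcp_pos: [0.489, -0.2768, 0.0814]
orientation: [0.999, 0.04, 0.0, 0.0]
force: [-1.8, 1.3, 4.0]
opening: 0.188
```

Call:
arm_command(deltas=[[[0,0,0,0,0.5],[0,0,0,0,0.3],[0,0,0,0,0],[0,0,0,0,-0.5],[0,0,0,0,-1],[0,0,0,0,-1],[0,0,0,0,-1],[0,0,0,0,-1]]])

```text
time: 22.15
tcp_pos: [0.4888, -0.2768, 0.0806]
orientation: [0.999, 0.04, -0.0, -0.0]
force: [-0.2, -0.2, -0.7]
opening: 1.003
```

Call:
arm_command(deltas=[[[0,0,-0.005,0,-1],[0,0,-0.01,0,-1],[0,0,-0.015,0,-1],[0,0,-0.02,0,-1],[0,0,-0.02,0,-1],[0,0,-0.02,0,-1],[0,0,-0.02,0,-1],[0,0,0,0,-1],[0,0,0,0,-1],[0,0,0,0,-1]]])

```text
time: 22.98
tcp_pos: [0.4885, -0.2765, 0.1904]
orientation: [0.999, 0.04, -0.0, -0.0]
force: [-0.7, 0.4, -0.3]
opening: 1.0
```

```bash
python3 - <<'E'
from w import *
o=obs(); cal=vision.get_calibration('wrist'); im=snap('wrist','w12.png')
s=snap('scene','s2.png'); t=snap('top','t2.png')
A=cv2.resize(im[160:280,250:370],(400,400),interpolation=2)
B=cv2.resize(s[215:305,125:215],(400,400),interpolation=2)
cv2.imwrite('pics/fin.png',cv2.convertScaleAbs(np.hstack([A,B]),alpha=1.6))
a=cv2.imread('pics/top0.png'); d=cv2.absdiff(a,t).max(2); d[410:]=0; cv2.imwrite('pics/t2d.png',t)
b=cv2.imread('pics/scene0.png'); 
E
```

```text
{'time': 22.9833, 'tcp_pos': array([ 0.4885, -0.2765,  0.1904]), 'orientation': array([ 0.9992,  0.0399, -0.0002, -0.0002]), 'force': array([-0.6567,  0.3939, -0.2885]), 'opening': 1.0004938053918, 'joints': array([-0.6693,  0.2257,  1.63  ,  0.    ,  1.2864,  0.8217])}
```

View pics/fin.png

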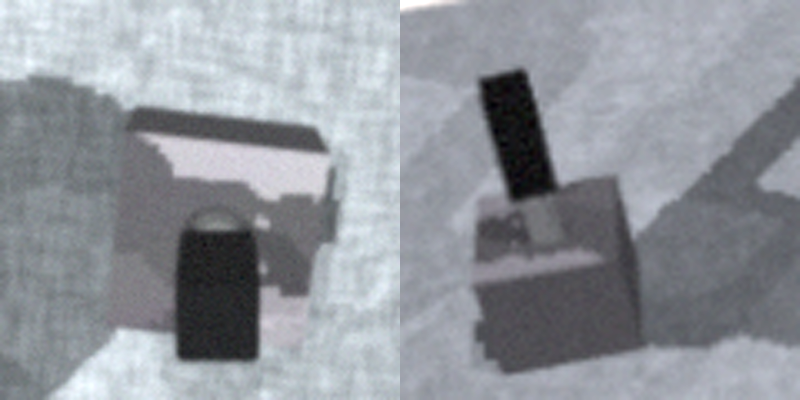

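View pics/s2.png

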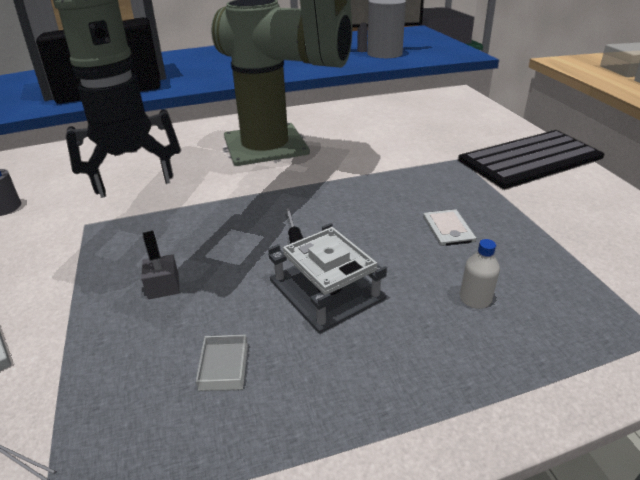

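The rod stands in the stand as it did at the start, with its handle top at about (232, 149) in the scene view. The gripper is clear and the bystanders are where they were.

```bash
python3 -c "
from bench import workorder; print(workorder.finish_job())"
```

```text
the job is handed in; nothing more can be done
None
```

The cartridge is pressed fully home, the rod is back in its stand, and I've handed the job in at about 23 s of the 72 s allowed.

- **Finding the bore:** I lined the rod up with the bore mouth by wrist camera, at about (0.587, -0.014). It slid in with almost no resistance.
- **Pressing:** I met the cartridge about 12 mm below the boss top and drove it about 23 mm at a steady 8–9 N. It then stopped hard: the height stayed at 0.1202 m while the force rose to 17.5 N (highest reading, limit 35 N). The tip was then 35 mm below the boss top, inside the expected 34–40 mm.
- **Putting the rod back:** I lowered the rod until it touched the stand's floor at about 4 N. The gripper was at the same height as when I picked it up (0.0814 against 0.0813 m). I then let go and backed straight off.

**Last checks:** The wrist and scene pictures show the rod upright in its stand, the gripper clear, and the other things apparently where they were. I compared those by eye only. Earlier, after the rod came out, the wrist picture had shown the cartridge deep in the bore.

**Disagreement:** The first camera estimates of the rod's position differed by up to about 10 mm, some of them taken while the arm was still settling. Closer pictures settled it before I gripped the rod.

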